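Feel-check three cigars on the firmness gauge, palest to darkest

ROBOT

A 6-joint arm with a two-finger parallel gripper is mounted at the origin on the work surface. World frame = base frame: x ahead of the robot, y to its left, z up, the work surface at z = 0. Lengths are in m, angles in degrees, forces in N, time in s.
With the tool pointing down it reaches from about 0.325 to 1 m from the base axis. Payload 5.1 kg.
Tool frame: the origin (TCP) lies on the centre line of the jaws, within the pads' length; the fingertips stand 22 mm ahead of it and the grasp point (between the pads) lies 3 mm ahead of it; z points along the fingers, y is the line along which they close (so a half turn about z gives the same grasp; the last joint's range is limited). The gripper opens to 85 mm and grips with 20 to 120 N. Pads are 22 mm wide; open, the fingers measure 114 mm over their backs; the gripper's body (76 mm by 85 mm) begins 54 mm behind the grasp point. The pads swing forward as they close: fully open they stand 13 mm farther back than shut.
Start: joints at [-75.321, 7.093, 94.555, -0, 78.352, -4.733], TCP at [0.216, -0.613, 0.253] pointing down, gripper open.
Joint ranges: [-149.61, 149.61], [-58.7, 133.49], [1.44, 155.28], [-77.14, 257.14], [18.33, 153.61], [-166.67, 166.67]. Speed limits (degrees/s): [147.25, 147.25, 180, 180, 180, 180].

INTERFACE

Orientations are given as a 3x3 rotation matrix whose columns are the frame's x, y, z axes.
In Python, from workcell import telemetry, get_image, camera_info, arm, models gives the robot as it stands. The module is installed in compiled form; this text tells all that it offers.
- The arm moves only by the tool carry_out, never from a script. Its argument "targets" is a list of rows, each an object of numbers: "x", "y", "z": the shift along the tool's x, y, z in cm; "roll": the turn about the tool's z in degrees. In form: [{"x": .., "y": .., "z": .., "roll": ..}, ...]. A call has 1 to 12 rows; each row shifts and turns the commanded pose from where the row before left it, along the tool's axes as they then stand; what a row does not reach is not made up. A row lasts 1/10 s, in which the tool goes at most 50 mm and 8.59 degrees, less where a joint would pass 70% of its speed; a pose out of reach is approached as far as the arm can. A call is refused whole if a number of a shift passes 5 or a number of a turn 8.59, either way. A call with a gripper value outside its range is refused whole. "gripper" is the opening, from 0 (shut) to 1 (fully open), set as the call begins (left out, the last holds). The fingers move at their own pace and stop on an object; the grip force is fixed at half the most. Time passes only in rows, so rows that do not move let the fingers close. It gives the time, the measured TCP pose, the force, the opening and the grip force at its end, in the units of the state.
- telemetry.state(): the state, without advancing time (a new reading comes with each control period).
- get_image(name): name is "scene" or "top" or "wrist"; returns the picture (400x640x3 uint8, red, green, blue); there is no depth.
- camera_info(name): a dict with "K" (3x3 intrinsics, pixels), "rvec" (rotation vector, rad) and "tvec" (3), from world to camera coordinates, as OpenCV has them. Camera axes: x right, y down, z forward; pixel columns grow to the right and rows downward; lengths in m; the calibration is good to about 2 mm. A picture is of the moment at which its call begins: read the wrist's pose just before it. camera_info takes no time and is no camera call; for the wrist camera it gives the pose at the moment of the call.
- arm.sign_off(): hands the job in; it is judged then, once.
Trained networks look in the newest picture that a camera, given by its name, has taken for a name from the list of things; names that differ only in an ending like _2 or _b are one class to them, and where a whole thing is asked for, a point or a joint stands for the part that bears it (a point fixed in the world has none). Each returns a list of dicts, best first, with "p" (0 to 1); they miss things now and then, are a little off and sometimes report something else, mostly with a low value. They report only what shows in the picture. A call takes as long as a camera call. They do not tell look-alikes from the thing itself.
- models.recognise(camera, query): "xyz" ([x, y, z] in m, in the coordinates of the camera as it stood for that picture, good to about 4 mm: the middle of the surface that is visible of it).
- models.spot_point(camera, query): "xyz" ([x, y, z] in m, in the coordinates of the camera as it stood for that picture, good to about 4 mm: a listed point, or the origin of a listed thing).
The state is a dict: "time": time; "joints": joint angles; "joint_vel": joint speeds; "effort": joint torques, N m; "tcp_pos": TCP position; "eef_rot": TCP orientation; "force": force on the tool from outside, world axes, zero at the start; "moment": the same for the moment, N m; "gripper_width": finger opening in m; "grip_force": force on a finger pad.
Only numpy, scipy, OpenCV 4.12 (cv2) and the standard library are available. Lean on these libraries where they do the work, as an engineer would, in place of code of your own. Each camera call takes 0.05 s, during which the arm holds its last target. There are 200 camera calls.

TASK

Feel-check the three cigars without a band on the firmness gauge, palest first, then the medium brown, then the darkest, so that dark leaf does not stain a paler wrapper: with a fingertip press each one gently down at its middle until its cradle has sunk about 8 mm (half its travel, pointer in the green zone), not on to the stop; it stays there when you let go. Only touch: do not lift or shift any cigar out of its cradle, leave the red-banded one untouched, and do not disturb anything else on the bench.

Things in the scene. Friction and masses are not known exactly. Their poses are not given: they have to be found in the camera images.
- gauge: Firmness gauge, fixed to the bench: dark wooden bed 200 x 300 mm with an aluminium top at 34 mm. Origin: centre of its underside on the table; y across the lanes. Four steel V cradles 142 mm long (along gauge x) lie side by side at gauge x = 0, y = -105, -35, +35, +105 mm, one cigar in each. Cradle walls reach 71 mm above the table, cigar tops 83 mm.
- cradles (a point): Middle of the row of cradles, 60 mm above the gauge's origin. How a cradle moves: straight down 16 mm to a hard stop, against a steady friction of about 4 N all the way, without a spring; it stays where it is left and the cigar sinks with it. So end a press by its depth: the force does not rise until the stop.
- scales (a point): Middle of the row of white scale posts, at gauge x = +91 mm, 74 mm above the table (their top). One post, 16 mm wide, stands beside the end of each lane; the cradle's small black pointer on it shows the depth: green zone 4 to 12 mm sunk, red zone beyond.
- cigar_pale: Cigar with a pale tan wrapper, no band; press first. 130 mm long, 19 mm in diameter, 10 to 25 g, loose, lying level along the gauge's x axis in one of its four cradles (any of them). Origin: on its centre line at mid length, x towards its rounded head; at the start 73.4 mm above the table (top 82.9 mm), sinking with the cradle.
- cigar_medium: Cigar with a medium brown wrapper, no band; press second. 130 mm long, 19 mm in diameter, 10 to 25 g, loose, lying level along the gauge's x axis in one of its four cradles (any of them). Origin: on its centre line at mid length, x towards its rounded head; at the start 73.4 mm above the table (top 82.9 mm), sinking with the cradle.
- cigar_dark: Cigar with a very dark, almost black brown wrapper, no band; press third. 130 mm long, 19 mm in diameter, 10 to 25 g, loose, lying level along the gauge's x axis in one of its four cradles (any of them). Origin: on its centre line at mid length, x towards its rounded head; at the start 73.4 mm above the table (top 82.9 mm), sinking with the cradle.
- cigar_banded: Medium brown cigar with a red and white paper band 34 mm wide round it, checked already: not to be touched. 130 mm long, 19 mm in diameter, 10 to 25 g, loose, lying level along the gauge's x axis in one of its four cradles (any of them). Origin: on its centre line at mid length, x towards its rounded head; at the start 73.4 mm above the table (top 82.9 mm), sinking with the cradle.
- bowl: Bystander, not to be disturbed: open steel bowl, 90 mm across, 40 mm high, on the bench on the gauge's +y side. Origin: centre of its underside.
- jar: Bystander, not to be disturbed: amber glass jar with white cap, 54 mm across, 75 mm high, on the bench on the gauge's -y side. Origin: centre of its underside.
- blade: Bystander, not to be disturbed: steel half-moon leaf knife, about 110 mm across, 6 mm thick, flat on the dark rolling board (30 mm high) to the robot's right. Origin: middle of its underside.
- ring_gauge: Bystander, not to be disturbed: wooden plate 55 x 150 x 8 mm with four holes, flat on the bench beyond the gauge. Origin: centre of its underside.
- tamper: Bystander, not to be disturbed: turned brass tamper, 36 mm across, 70 mm high, standing to the robot's left. Origin: centre of its underside.
Not all that is in view belongs to the job. Leave any yellow look-alike of the cigar_pale alone. What is shaped like the cigar_medium but yellow is not meant.

How it is judged:
By the outcome, as a careful person would: the job done as asked, in the order asked, and still so for the second after the job is handed in, with the robot touching nothing.
It also fails if it takes over 43 s, if anything falls off the work surface, if the arm or the gripper's body presses on something with over 40 N, if the wrist force passes 120 N, or if a joint passes its speed limit or range.

## Working session

There is one attempt and no reset: what is moved stays moved. The work goes in short steps, Python scripts to look and compute and a tool call to move; the robot and the scene stay as the last step left them, time stands still between calls to the robot, and variables do not carry over. Pictures are saved under pics/ and viewed, at most 10 in all, crops included, and the job is handed in when it is done.

Besides the shell and the picture viewer there is one more tool, called after ">>>" as a command line: name --argument value ..., lists and objects as JSON in quotes. carry_out: Moves the arm, as the interface text tells. Its arguments: {"type":"object","properties":{"targets":{"type":"array","items":{"type":"object","properties":{"x":{"type":"number"},"y":{"type":"number"},"z":{"type":"number"},"roll":{"type":"number"}}}},"gripper":{"type":"number"}},"required":["targets"]}

```bash
mkdir -p pics
cat > h.py <<'E'
import numpy as np, cv2
from workcell import telemetry, get_image, camera_info, arm, models
def cam(n):
    c=camera_info(n); return np.array(c["K"]),cv2.Rodrigues(np.array(c["rvec"],float))[0],np.array(c["tvec"],float).ravel()
def world(n,p):
    K,R,t=cam(n); return R.T@(np.array(p)-t)
def pix(n,X):
    K,R,t=cam(n); q=K@(R@np.array(X)+t); return q[:2]/q[2]
def plane(n,u,z):
    K,R,t=cam(n); d=R.T@np.linalg.solve(K,[u[0],u[1],1]); c=-R.T@t; return c+d*(z-c[2])/d[2]
def save(n,name,box=None,s=1):
    im=get_image(n)
    if box: im=im[box[1]:box[3],box[0]:box[2]]
    cv2.imwrite(f"pics/{name}.png",cv2.resize(im,None,fx=s,fy=s,interpolation=cv2.INTER_CUBIC)[:,:,::-1])
E
python3 - <<'E'
from h import *
np.set_printoptions(precision=4,suppress=True)
save("top","top1");save("scene","sc1")
for n in("top","scene"):
    for q in("gauge","cradles","scales","cigar_pale","cigar_medium","cigar_dark","cigar_banded"):
        for d in models.spot_point(n,q)[:3]: X=world(n,d["xyz"]);print(n,q,round(d["p"],2),X,pix(n,X).round())
s=telemetry.state();print(s["time"],s["tcp_pos"],s["eef_rot"],s["force"])
E
```

```text
top gauge 0.98 [ 0.542  -0.069  -0.0009] [326. 204.]
top gauge 0.63 [0.3127 0.4215 0.0004] [172. 282.]
top gauge 0.54 [0.5396 0.0338 0.0769] [291. 205.]
top cradles 0.76 [ 0.5428 -0.062   0.0637] [323. 203.]
top scales 0.66 [ 0.63   -0.049   0.0755] [317. 174.]
top cigar_pale 0.52 [ 0.3273 -0.1982  0.0113] [369. 272.]
top cigar_pale 0.49 [ 0.5413 -0.1692  0.0748] [359. 202.]
top cigar_medium 0.59 [0.5378 0.0348 0.077 ] [290. 205.]
top cigar_medium 0.48 [0.327  0.1357 0.0107] [262. 275.]
top cigar_dark 0.79 [ 0.5405 -0.1002  0.0769] [335. 203.]
top cigar_banded 0.54 [ 0.5414 -0.0314  0.0752] [312. 203.]
top cigar_banded 0.39 [ 0.5406 -0.065   0.0021] [324. 205.]
scene gauge 0.97 [ 0.542  -0.0658 -0.0015] [319. 212.]
scene cradles 0.88 [ 0.5388 -0.0718  0.0639] [319. 199.]
scene scales 0.7 [ 0.6287 -0.0463  0.0769] [298. 217.]
scene scales 0.63 [ 0.3095  0.4232 -0.0012] [480. 296.]
scene cigar_pale 0.81 [ 0.5436 -0.1742  0.0751] [300. 175.]
scene cigar_pale 0.44 [ 0.3235 -0.1972  0.0103] [351. 152.]
scene cigar_medium 0.71 [0.54   0.0378 0.0727] [339. 224.]
scene cigar_medium 0.55 [0.3279 0.1394 0.0092] [413. 225.]
scene cigar_dark 0.76 [ 0.5415 -0.1004  0.0747] [313. 191.]
scene cigar_banded 0.58 [ 0.5425 -0.0329  0.0722] [325. 208.]
0.8 [ 0.216  -0.613   0.2534] [[ 0.9432  0.3323  0.    ]
 [ 0.3323 -0.9432 -0.0001]
 [-0.      0.0001 -1.    ]] [1.0892 0.4923 0.0264]
```

Run:
```python
from h import *
save("top","crop",(240,140,400,300),3.7)
```

```text
(no output)
```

View pics/sc1.png

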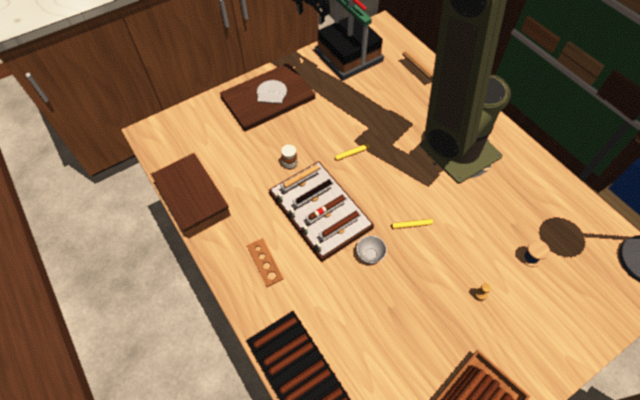

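View pics/crop.png

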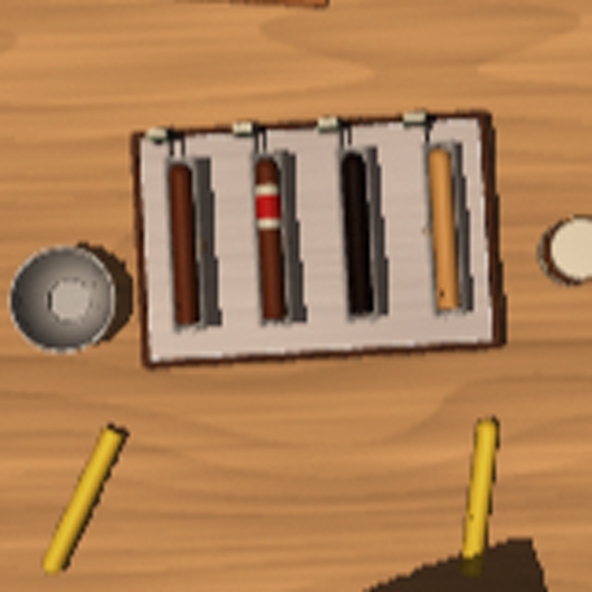

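The lanes show four cigars in the top view. They are medium at about (290,206), banded with a red/white band at (313,205), dark at (336,203) and pale tan at (360,202). The yellow look-alikes lie on the bench at about (263,275) and (370,272) and are excluded. The crop confirms all of this. Next I refine the positions.

Run:
```python
from h import *
np.set_printoptions(precision=4,suppress=True)
for k,(a,b) in dict(med=((179,163),(186,325)),band=((265,157),(276,321)),dark=((352,152),(362,314)),pale=((438,148),(450,309))).items():
    A,B=[plane("top",np.array(p)/3.7+[240,140],.078) for p in(a,b)]
    print(k,(A+B)/2,np.linalg.norm(A-B),np.degrees(np.arctan2(*(A-B)[1::-1])))
```

```text
med [0.5357 0.0374 0.078 ] 0.13089596175765744 1.1266513651555627
band [ 0.5375 -0.0337  0.078 ] 0.13250229619956308 2.244646594806061
dark [ 0.5402 -0.1033  0.078 ] 0.1306555597919959 1.7002851334796287
pale [ 0.5416 -0.1731  0.078 ] 0.12975442706218035 2.1870682588123302
```

>>> carry_out --gripper 0 --targets '[{"x": 4, "y": -3, "roll": 8}, {"x": 4, "y": -3, "roll": 8}, {"x": 4, "y": -3}, {"x": 4, "y": -3}, {"x": 4, "y": -3}, {"x": 4, "y": -3}, {"x": 4, "y": -3}, {"x": 3, "y": -3}, {"x": 0}, {"x": 0}]'

```text
validation failed for argument at $.ta...
```

>>> carry_out --gripper 0.0 --targets '[{"x": 4.1, "y": -2.8, "z": 0, "roll": 0}, {"x": 4.1, "y": -2.8, "z": 0, "roll": 0}, {"x": 4.1, "y": -2.8, "z": 0, "roll": 0}, {"x": 4.1, "y": -2.8, "z": 0, "roll": 0}, {"x": 4.1, "y": -2.8, "z": 0, "roll": 0}, {"x": 4.1, "y": -2.8, "z": 0, "roll": 0}, {"x": 4.1, "y": -2.8, "z": 0, "roll": 0}, {"x": 4.1, "y": -2.8, "z": 0, "roll": 0}, {"x": 4.1, "y": -2.8, "z": 0, "roll": 0}, {"x": 4.1, "y": -2.8, "z": 0, "roll": 0}, {"x": 4.1, "y": -2.8, "z": 0, "roll": 0}, {"x": 0, "y": 0, "z": 0, "roll": 0}]'

```text
time: 2.05
tcp_pos: [0.5414, -0.1682, 0.2535]
eef_rot: [[0.941, 0.339, 0.001], [0.339, -0.941, 0.001], [0.002, -0.001, -1.0]]
force: [-0.4, -0.1, -0.3]
gripper_width: -0.0001
grip_force: 0.0
```

>>> carry_out --targets '[{"x": 0, "y": 0, "z": 2, "roll": 8.5}, {"x": 0, "y": 0, "z": 2, "roll": 8.5}, {"x": 0, "y": 0, "z": 2, "roll": 1}, {"x": 0, "y": 0, "z": 0, "roll": 0}, {"x": 0, "y": 0, "z": 0, "roll": 0}]'

```text
time: 2.55
tcp_pos: [0.5387, -0.173, 0.1934]
eef_rot: [[1.0, 0.025, -0.001], [0.025, -1.0, 0.0], [-0.001, -0.0, -1.0]]
force: [-0.5, -0.1, 0.2]
gripper_width: 0.0002
grip_force: 0.0
```

Run:
```python
from h import *
np.set_printoptions(precision=4,suppress=True)
s=telemetry.state();print(s["time"],s["tcp_pos"],s["force"])
save("wrist","w1")
for q in("cradles","scales","cigar_pale","cigar_dark","cigar_medium","cigar_banded"):
    for d in models.spot_point("wrist",q)[:2]: X=world("wrist",d["xyz"]);print(q,round(d["p"],2),X,pix("wrist",X).round())
print(pix("wrist",s["tcp_pos"]+0.022*np.array(s["eef_rot"])[:,2]))
```

```text
2.55 [ 0.5387 -0.173   0.1934] [-0.4834 -0.0798  0.2302]
cradles 0.6 [ 0.5411 -0.0677  0.0663] [182. 200.]
scales 0.75 [ 0.6345 -0.0506  0.0767] [137.  65.]
scales 0.17 [ 0.5396 -0.0666  0.0657] [181. 202.]
cigar_pale 0.56 [ 0.5435 -0.1725  0.0774] [322. 205.]
cigar_dark 0.81 [ 0.544  -0.1025  0.0733] [226. 200.]
cigar_medium 0.77 [0.5387 0.0362 0.075 ] [ 34. 203.]
cigar_medium 0.66 [0.3248 0.1346 0.0082] [ 34. 374.]
cigar_banded 0.65 [ 0.5401 -0.0298  0.0746] [126. 203.]
cigar_banded 0.39 [ 0.5433 -0.0657  0.001 ] [207. 179.]
[323.9319 272.0577]
```

View pics/w1.png

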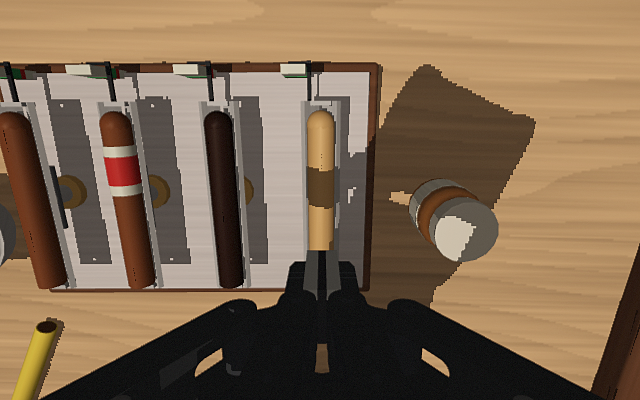

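The wrist picture shows the pale cigar at (320,112–250) directly under the shut jaws at (322,272). The dark cigar is at (218,112)–(231,287), the banded one at (114,112)–(143,287) and the medium one at (8,112)–(50,287).

Run:
```python
from h import *
np.set_printoptions(precision=4,suppress=True)
for k,a,b in(("dark",(218,111),(231,287)),("band",(114,111),(143,287)),("med",(9,111),(50,288)),("pale",(320.5,111),(320,250))):
    A,B=[plane("wrist",p,.075) for p in(a,b)]; print(k,A,B,(A+B)/2,np.linalg.norm(A-B))
```

```text
dark [ 0.6066 -0.1008  0.075 ] [ 0.4742 -0.1029  0.075 ] [ 0.5404 -0.1019  0.075 ] 0.13237315028180077
band [ 0.6048 -0.031   0.075 ] [ 0.4725 -0.0343  0.075 ] [ 0.5387 -0.0327  0.075 ] 0.13234533743690596
med [0.6031 0.0393 0.075 ] [0.4699 0.0383 0.075 ] [0.5365 0.0388 0.075 ] 0.1332153855435014
pale [ 0.6083 -0.1695  0.075 ] [ 0.5072 -0.1716  0.075 ] [ 0.5577 -0.1706  0.075 ] 0.1011081319216969
```

>>> carry_out --targets '[{"x": 0.25, "y": -0.1, "z": 2.5, "roll": 0}, {"x": 0, "y": 0, "z": 2.5, "roll": 0}, {"x": 0, "y": 0, "z": 2, "roll": 0}, {"x": 0, "y": 0, "z": 1, "roll": 0}, {"x": 0, "y": 0, "z": 0, "roll": 0}, {"x": 0, "y": 0, "z": 0, "roll": 0}, {"x": 0, "y": 0, "z": 0, "roll": 0}]'

```text
time: 3.6
tcp_pos: [0.5425, -0.172, 0.115]
eef_rot: [[1.0, 0.025, 0.003], [0.025, -1.0, -0.001], [0.003, 0.001, -1.0]]
force: [-0.1, -0.1, 1.0]
gripper_width: -0.0001
grip_force: 0.0
```

>>> carry_out --targets '[{"x": -0.1, "y": 0, "z": 0.2, "roll": 0}, {"x": 0, "y": 0, "z": 0.2, "roll": 0}, {"x": 0, "y": 0, "z": 0.2, "roll": 0}, {"x": 0, "y": 0, "z": 0, "roll": 0}, {"x": 0, "y": 0, "z": 0, "roll": 0}]'

```text
time: 4.1
tcp_pos: [0.5404, -0.1716, 0.1072]
eef_rot: [[1.0, 0.025, -0.0], [0.025, -1.0, 0.0], [-0.0, -0.0, -1.0]]
force: [-0.7, -0.2, -0.1]
gripper_width: -0.0001
grip_force: 0.0
```

>>> carry_out --targets '[{"x": 0, "y": 0, "z": 0.1, "roll": 0}, {"x": 0, "y": 0, "z": 0.1, "roll": 0}, {"x": 0, "y": 0, "z": 0.1, "roll": 0}, {"x": 0, "y": 0, "z": 0.1, "roll": 0}]'

```text
time: 4.5
tcp_pos: [0.5406, -0.1717, 0.1038]
eef_rot: [[1.0, 0.025, -0.0], [0.025, -1.0, -0.0], [-0.0, 0.0, -1.0]]
force: [-2.2, 0.4, 3.4]
gripper_width: 0.0002
grip_force: 1.8
```

>>> carry_out --targets '[{"x": 0, "y": 0, "z": 0.1, "roll": 0}, {"x": 0, "y": 0, "z": 0.1, "roll": 0}, {"x": 0, "y": 0, "z": 0.1, "roll": 0}, {"x": 0, "y": 0, "z": 0.1, "roll": 0}, {"x": 0, "y": 0, "z": 0.1, "roll": 0}, {"x": 0, "y": 0, "z": 0, "roll": 0}, {"x": 0, "y": 0, "z": 0, "roll": 0}]'

```text
time: 5.2
tcp_pos: [0.5405, -0.1716, 0.0982]
eef_rot: [[1.0, 0.025, 0.0], [0.025, -1.0, -0.0], [0.0, 0.0, -1.0]]
force: [-0.6, 1.2, 2.2]
gripper_width: -0.0001
grip_force: 1.0
```

Run:
```python
from h import *
s=telemetry.state();print(s["tcp_pos"],s["force"])
save("wrist","w2",(200,0,440,180),3.3)
```

```text
[ 0.54053075 -0.17163378  0.0981601 ] [-0.64145193  1.24000279  2.18723114]
```

View pics/w2.png

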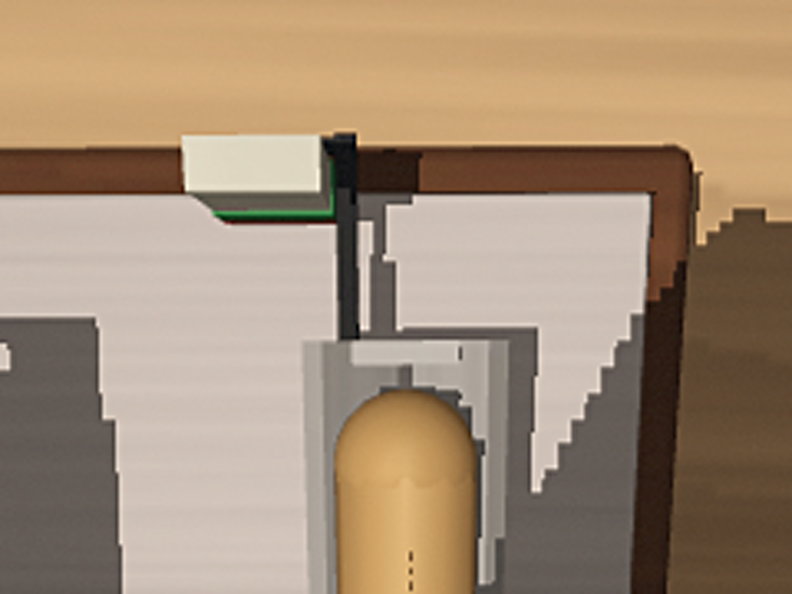

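The picture shows the pale cigar still seated in its cradle, with the pointer by the post at crop (345,150). By the pose it has sunk about 6.7 mm, so one more mm is needed before I let go.

>>> carry_out --targets '[{"x": 0, "y": 0, "z": 0.1, "roll": 0}, {"x": 0, "y": 0, "z": 0, "roll": 0}, {"x": 0, "y": 0, "z": 0, "roll": 0}]'

```text
time: 5.55
tcp_pos: [0.5406, -0.1716, 0.0973]
eef_rot: [[1.0, 0.025, 0.0], [0.025, -1.0, -0.0], [0.0, 0.0, -1.0]]
force: [-0.1, 0.2, 2.3]
gripper_width: 0.0004
grip_force: 1.2
```

>>> carry_out --targets '[{"x": 0, "y": 0, "z": -0.5, "roll": 0}, {"x": 0, "y": 0, "z": -1, "roll": 0}, {"x": 0, "y": 0, "z": -2.5, "roll": 0}, {"x": 0, "y": 0, "z": 0, "roll": 0}, {"x": 0, "y": 0, "z": 0, "roll": 0}]'

```text
time: 6.05
tcp_pos: [0.541, -0.1718, 0.1383]
eef_rot: [[1.0, 0.025, 0.002], [0.025, -1.0, -0.001], [0.002, 0.001, -1.0]]
force: [-0.1, -0.5, -1.2]
gripper_width: 0.0002
grip_force: 0.0
```

Run:
```python
from h import *
s=telemetry.state();print(s["tcp_pos"],s["force"])
save("wrist","w3",(140,40,400,240),3)
```

```text
[ 0.54096069 -0.17181822  0.1382711 ] [-0.11155246 -0.47233953 -1.15155274]
```

View pics/w3.png

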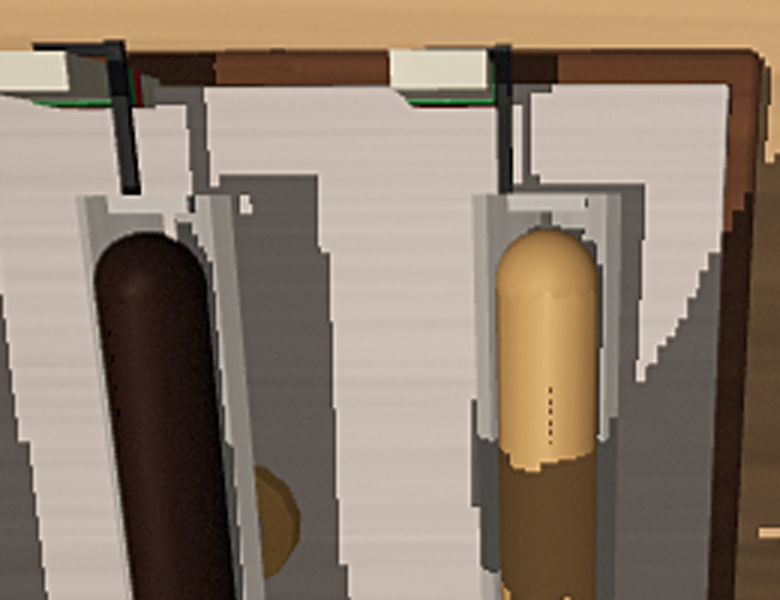

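Pale is sunk and still lying in its cradle at crop (548,400), visibly lower than the dark one. Medium is next.

>>> carry_out --targets '[{"x": 0.15, "y": -3, "z": -0.5, "roll": 0}, {"x": 0, "y": -4, "z": 0, "roll": 0}, {"x": 0, "y": -4, "z": 0, "roll": 0}, {"x": 0, "y": -4, "z": 0, "roll": 0}, {"x": 0, "y": -4, "z": 0, "roll": 0}, {"x": 0, "y": -2, "z": 0, "roll": 0}, {"x": 0, "y": 0, "z": 0, "roll": 0}, {"x": 0, "y": 0, "z": 0, "roll": 0}, {"x": 0, "y": 0, "z": 0, "roll": 0}]'

```text
time: 7.0
tcp_pos: [0.5365, 0.0375, 0.1417]
eef_rot: [[1.0, 0.024, -0.001], [0.024, -1.0, -0.0], [-0.001, 0.0, -1.0]]
force: [0.0, -0.0, 0.8]
gripper_width: -0.0001
grip_force: 0.0
```

Run:
```python
from h import *
s=telemetry.state();print(s["tcp_pos"],s["force"])
K,R,t=cam("wrist");print("cam",-R.T@t,K[0,0])
save("wrist","w4")
for q in("cigar_medium","cigar_banded","cigar_dark"):
    for d in models.spot_point("wrist",q)[:2]: X=world("wrist",d["xyz"]);print(q,round(d["p"],2),X,pix("wrist",X).round())
```

```text
[0.53654016 0.03748331 0.14171093] [ 0.04035688 -0.043936    0.77733609]
cam [0.61000654 0.04022451 0.26135996] 343.4942044452421
cigar_medium 0.65 [0.53918385 0.03549093 0.07366497] [326. 231.]
cigar_banded 0.89 [ 0.53925455 -0.03077639  0.06964815] [437. 231.]
cigar_dark 0.41 [ 0.4970695   0.14888926 -0.00473646] [188. 242.]
```

View pics/w4.png

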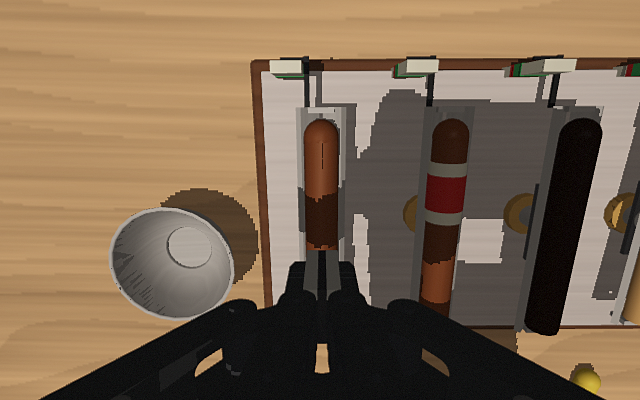

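The unbanded medium cigar at (321,120–250) is under the jaws. The banded one is at (447,215), well clear. Descending now.

>>> carry_out --targets '[{"x": 0.1, "y": 0, "z": 1.5, "roll": 0}, {"x": 0, "y": 0, "z": 1, "roll": 0}, {"x": 0, "y": 0, "z": 0.5, "roll": 0}, {"x": 0, "y": 0, "z": 0.4, "roll": 0}, {"x": 0, "y": 0, "z": 0, "roll": 0}, {"x": 0, "y": 0, "z": 0, "roll": 0}]'

```text
time: 7.8
tcp_pos: [0.5379, 0.0384, 0.1084]
eef_rot: [[1.0, 0.025, 0.0], [0.025, -1.0, 0.0], [0.0, -0.0, -1.0]]
force: [0.0, 0.4, 1.1]
gripper_width: 0.0001
grip_force: 0.0
```

>>> carry_out --targets '[{"x": 0, "y": 0, "z": 0.1, "roll": 0}, {"x": 0, "y": 0, "z": 0.1, "roll": 0}, {"x": 0, "y": 0, "z": 0.1, "roll": 0}, {"x": 0, "y": 0, "z": 0.1, "roll": 0}, {"x": 0, "y": 0, "z": 0.1, "roll": 0}, {"x": 0, "y": 0, "z": 0.1, "roll": 0}, {"x": 0, "y": 0, "z": 0, "roll": 0}]'

```text
time: 8.5
tcp_pos: [0.538, 0.0384, 0.1025]
eef_rot: [[1.0, 0.025, 0.0], [0.025, -1.0, 0.0], [0.0, 0.0, -1.0]]
force: [-1.1, 0.1, 3.0]
gripper_width: -0.0003
grip_force: 1.5
```

Contact was again near 0.105; the target is 0.097, so 5.5 mm more.

>>> carry_out --targets '[{"x": 0, "y": 0, "z": 0.1, "roll": 0}, {"x": 0, "y": 0, "z": 0.1, "roll": 0}, {"x": 0, "y": 0, "z": 0.1, "roll": 0}, {"x": 0, "y": 0, "z": 0.1, "roll": 0}, {"x": 0, "y": 0, "z": 0.1, "roll": 0}, {"x": 0, "y": 0, "z": 0.05, "roll": 0}, {"x": 0, "y": 0, "z": 0, "roll": 0}, {"x": 0, "y": 0, "z": 0, "roll": 0}]'

```text
time: 9.3
tcp_pos: [0.5379, 0.0384, 0.0967]
eef_rot: [[1.0, 0.025, 0.0], [0.025, -1.0, 0.0], [0.0, 0.0, -1.0]]
force: [1.1, -0.2, 1.7]
gripper_width: 0.0002
grip_force: 1.1
```

>>> carry_out --targets '[{"x": 0, "y": 0, "z": -0.5, "roll": 0}, {"x": 0, "y": 0, "z": -1, "roll": 0}, {"x": 0, "y": 0, "z": -2.5, "roll": 0}, {"x": 0, "y": 0, "z": -0.5, "roll": 0}, {"x": 0, "y": 0, "z": 0, "roll": 0}, {"x": 0, "y": 0, "z": 0, "roll": 0}]'

```text
time: 9.9
tcp_pos: [0.5374, 0.0383, 0.1412]
eef_rot: [[1.0, 0.025, -0.001], [0.025, -1.0, -0.0], [-0.001, -0.0, -1.0]]
force: [0.6, -0.3, -0.8]
gripper_width: -0.0005
grip_force: 0.0
```

>>> carry_out --targets '[{"x": 0, "y": 2.5, "z": 0, "roll": 0}, {"x": 0, "y": 4, "z": 0, "roll": 0}, {"x": 0, "y": 4, "z": 0, "roll": 0}, {"x": 0, "y": 2.5, "z": 0, "roll": 0}, {"x": 0, "y": 1, "z": 0, "roll": 0}, {"x": 0, "y": 0, "z": 0, "roll": 0}, {"x": 0, "y": 0, "z": 0, "roll": 0}, {"x": 0, "y": 0, "z": 0, "roll": 0}]'

```text
time: 10.7
tcp_pos: [0.5411, -0.1004, 0.1414]
eef_rot: [[1.0, 0.026, -0.001], [0.026, -1.0, 0.001], [-0.001, -0.001, -1.0]]
force: [0.1, 0.2, 0.1]
gripper_width: 0.0002
grip_force: 0.0
```

Run:
```python
from h import *
s=telemetry.state();print(s["tcp_pos"],s["force"])
save("wrist","w5")
for d in models.spot_point("wrist","cigar_dark")[:2]: X=world("wrist",d["xyz"]);print(round(d["p"],2),X,pix("wrist",X).round())
```

```text
[ 0.54107589 -0.10035464  0.14144586] [0.1480587  0.20611483 0.06059499]
0.65 [ 0.54196979 -0.1022734   0.07603138] [326. 235.]
0.29 [0.54022799 0.0373314  0.06819331] [ 93. 227.]
```

View pics/w5.png

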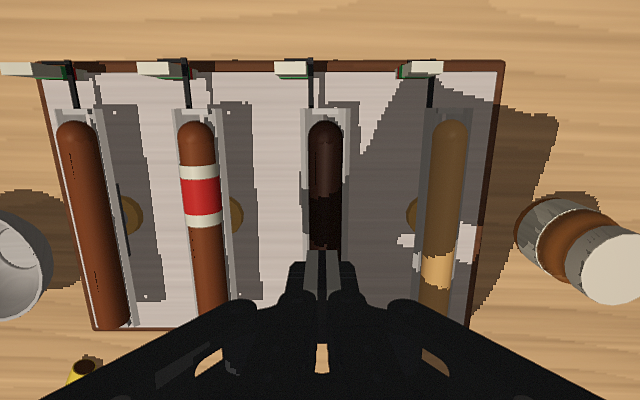

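The dark cigar at (325,120–250) is under the jaws, with a small offset of about 1.5 mm to take out. Pale and medium both lie in their cradles.

>>> carry_out --targets '[{"x": 0, "y": 0.15, "z": 1.5, "roll": 0}, {"x": 0, "y": 0, "z": 1, "roll": 0}, {"x": 0, "y": 0, "z": 0.5, "roll": 0}, {"x": 0, "y": 0, "z": 0.4, "roll": 0}, {"x": 0, "y": 0, "z": 0, "roll": 0}, {"x": 0, "y": 0, "z": 0, "roll": 0}]'

```text
time: 11.4
tcp_pos: [0.5414, -0.1032, 0.1079]
eef_rot: [[1.0, 0.025, 0.0], [0.025, -1.0, -0.0], [0.0, 0.0, -1.0]]
force: [-0.2, 0.8, 0.2]
gripper_width: -0.0003
grip_force: 0.0
```

>>> carry_out --targets '[{"x": 0, "y": 0, "z": 0.1, "roll": 0}, {"x": 0, "y": 0, "z": 0.1, "roll": 0}, {"x": 0, "y": 0, "z": 0.1, "roll": 0}, {"x": 0, "y": 0, "z": 0.1, "roll": 0}, {"x": 0, "y": 0, "z": 0.1, "roll": 0}, {"x": 0, "y": 0, "z": 0.1, "roll": 0}, {"x": 0, "y": 0, "z": 0, "roll": 0}]'

```text
time: 12.1
tcp_pos: [0.5415, -0.1032, 0.102]
eef_rot: [[1.0, 0.025, 0.001], [0.025, -1.0, -0.0], [0.001, 0.0, -1.0]]
force: [-0.5, 0.3, 2.5]
gripper_width: 0.0003
grip_force: 1.5
```

>>> carry_out --targets '[{"x": 0, "y": 0, "z": 0.1, "roll": 0}, {"x": 0, "y": 0, "z": 0.1, "roll": 0}, {"x": 0, "y": 0, "z": 0.1, "roll": 0}, {"x": 0, "y": 0, "z": 0.1, "roll": 0}, {"x": 0, "y": 0, "z": 0.1, "roll": 0}, {"x": 0, "y": 0, "z": 0, "roll": 0}, {"x": 0, "y": 0, "z": 0, "roll": 0}]'

```text
time: 12.8
tcp_pos: [0.5414, -0.1031, 0.0967]
eef_rot: [[1.0, 0.025, 0.0], [0.025, -1.0, -0.0], [0.0, 0.0, -1.0]]
force: [1.6, -0.7, 2.0]
gripper_width: -0.0002
grip_force: 0.9
```

>>> carry_out --targets '[{"x": 0, "y": 0, "z": -0.5, "roll": 0}, {"x": 0, "y": 0, "z": -1, "roll": 0}, {"x": 0, "y": 0, "z": -3, "roll": 0}, {"x": 0, "y": 0, "z": -4, "roll": 0}, {"x": -4, "y": 0, "z": -4, "roll": 0}, {"x": -4, "y": 0, "z": 0, "roll": 0}, {"x": -4, "y": 0, "z": 0, "roll": 0}, {"x": -2, "y": 0, "z": 0, "roll": 0}, {"x": 0, "y": 0, "z": 0, "roll": 0}, {"x": 0, "y": 0, "z": 0, "roll": 0}]'

```text
time: 13.8
tcp_pos: [0.4063, -0.1065, 0.2179]
eef_rot: [[1.0, 0.024, 0.002], [0.024, -1.0, -0.0], [0.002, 0.001, -1.0]]
force: [0.1, -0.5, 0.5]
gripper_width: -0.0001
grip_force: 0.0
```

Run:
```python
from h import *
s=telemetry.state();print(s["time"],s["tcp_pos"],s["force"])
im=np.hstack([get_image("wrist")]);cv2.imwrite("pics/w6.png",im[:,:,::-1])
for q in("cigar_pale","cigar_medium","cigar_dark","cigar_banded"):
  for c in("wrist","top"):
    for d in models.spot_point(c,q)[:2]: print(q,c,round(d["p"],2),world(c,d["xyz"]).round(4))
```

```text
13.8 [ 0.40629686 -0.10650732  0.21785858] [ 0.06309998 -0.54085213  0.46269358]
cigar_pale wrist 0.72 [ 0.5427 -0.1682  0.0656]
cigar_pale wrist 0.66 [ 0.3231 -0.1965  0.007 ]
cigar_pale top 0.72 [ 0.3305 -0.1998  0.0102]
cigar_pale top 0.68 [ 0.5413 -0.1715  0.0755]
cigar_medium wrist 0.76 [0.325  0.1367 0.0032]
cigar_medium wrist 0.66 [0.5365 0.0364 0.0645]
cigar_medium top 0.64 [0.3254 0.1388 0.0103]
cigar_medium top 0.6 [0.5372 0.0401 0.0782]
cigar_dark top 0.76 [ 0.5386 -0.1011  0.0776]
cigar_banded wrist 0.59 [ 0.5394 -0.0308  0.0727]
cigar_banded top 0.57 [ 0.5434 -0.0287  0.0715]
```

View pics/w6.png

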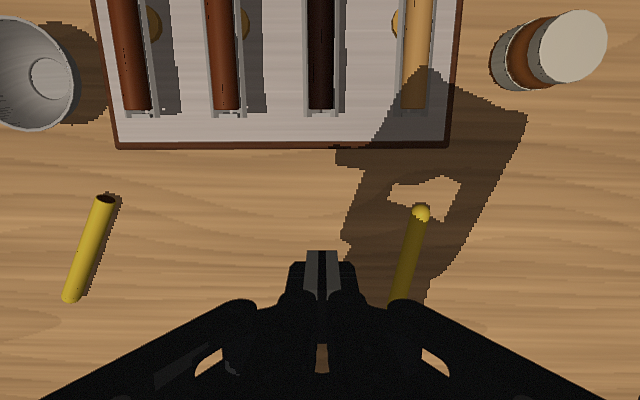

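All four cigars lie in their cradles in the last picture, at (130,60), (222,60), (321,60) and (415,60). The wrist estimates put pale and medium about 8 mm below the banded one. Dark was pressed to the same tool height. Handing in.

```bash
python3 -c "
from workcell import arm; print(arm.sign_off())"
```

```text
the job is handed in; nothing more can be done
None
```

I pressed the pale, medium and dark cigars in that order, each about 8 mm down by tool height. The red-banded cigar and everything else went untouched, and I handed the job in at about 14 s; the dark cigar's depth was not checked in a picture afterwards.

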